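# Load the specimen carriers into the imager's gravity chute

### The job

Feed the two blue specimen carriers to the imager: lay each one, fin up and with its white label end uphill, on the open upper part of the sloping chute and let it slide down until it rests under the clear cover, one against the stop and the other lying behind it. Lower them onto the chute rather than dropping them from a height, and leave the green carrier where it lies.

Things in the scene. Friction and masses are not known exactly. Their poses are not given: they have to be found in the camera images.
- blue_one: One of two alike blue plastic carriers, lying fin up: plate 68 (x) x 44 (y) x 10 mm; on the middle of its top an upright grip fin 30 mm long in x, 12 mm thick in y, top 44 mm above the underside. White 18 mm band across the +x end: the label end. Origin: centre of the underside; z up. About 70 g.
- blue_two: The other blue carrier, alike in every way.
- green: Green carrier of the same shape, size and white label end; to be left alone.
- chute: Fixed steel chute on a grey stand. Origin on table; +x level uphill, z up. Floor 56 mm wide, 30 deg: z = 30 mm at the stop (x -134) to 185 mm at the open top (x +134). Guide lips 15 mm high flare to 76 mm. Clear cover 56 mm off the lowest 148 mm of floor, its uphill edge at x -35, z 155. Load at x +60 (floor z 142); it slides by itself. Carriers rest at x -105, z 47 and x -46, z 81.
Things that resemble listed ones, but are neither listed nor needed, are in the scene too. What is shaped like the blue_two but red or yellow is not meant.

How it is judged:
By the outcome, as a careful person would: the job done as asked, in the order asked, and still so for the second after the job is handed in, with the robot touching nothing.
It also fails if it takes over 58 s, if anything falls off the work surface, if the arm or the gripper's body presses on something with over 40 N, if the wrist force passes 120 N, or if a joint passes its speed limit or range.

### The arm

A 7-joint arm with a two-finger parallel gripper is mounted at the origin on the work surface. World frame = base frame: x ahead of the robot, y to its left, z up, the work surface at z = 0. Lengths are in m, angles in rad, forces in N, time in s.
With the tool pointing down it reaches from about 0.4 to 0.85 m from the base axis. Payload 10.4 kg.
Tool frame: the origin (TCP) lies between the finger pads; the fingertips stand 14 mm ahead of it and the grasp point (between the pads) lies 5 mm behind it; z points along the fingers, y is the direction in which the jaws open and shut (so a half turn about z gives the same grasp; the last joint's range is limited). The gripper opens to 87 mm and grips with 3 to 60 N. Pads are 19 mm wide; open, the fingers measure 117 mm over their backs; the gripper's body (75 mm by 190 mm) begins 51 mm behind the grasp point.
Start: joints at [-1.135, 0.332, -0.065, 1.46, 0.022, 1.35, -0.088], TCP at [0.277, 0.56, 0.237] pointing down, gripper open.
Joint ranges: [-2.6, 2.6], [-0.5, 2.12], [-1.47, 1.34], [0.16, 2.42], [-1.27, 4.41], [0.06, 2.06], [-2.6, 2.6]. Speed limits (rad/s): [2.22, 2.22, 2.79, 2.79, 3.14, 3.14, 3.14].

### API

Orientations are given as a unit quaternion [x, y, z, w].
In Python, from bench import readout, camera, calibration, order gives the robot as it stands.
- The arm moves only by the tool apply_moves, never from a script. Its argument "deltas" is a list of rows, each an object with "translation": the shift along the world's x, y, z in m, a list of three; "turn": the turn, a rotation vector about the world's x, y, z in rad, a list of three; "hand": the finger opening in m, from 0 to 0.087. A call has 1 to 5 rows; each row shifts and turns the pose as measured when the row begins; what a row does not reach is not made up. A row lasts 1/10 s, in which the tool goes at most 50 mm and 8.59 degrees, less where a joint would pass 70% of its speed; a pose out of reach is approached as far as the arm can. A call with a gripper value outside its range is refused whole. The fingers move at their own pace and stop on an object; "newtons" is the grip in N (left out, the last holds). Time passes only in rows, so rows that do not move let the fingers close. It gives the time, the measured TCP pose, the force and the opening at its end, in the units of the state.
- readout.read_state(): the state, without advancing time (a new reading comes with each control period).
- camera(name): name is "scene" or "top"; returns the picture (420x560x3 uint8, red, green, blue); there is no depth.
- calibration(name): a dict with "fx", "fy", "cx", "cy" (pixels), "extrinsics" (4x4, takes a point from world to camera coordinates). Camera axes: x right, y down, z forward; pixel columns grow to the right and rows downward; lengths in m; the calibration is good to about 2 mm. A picture is of the moment at which its call begins. calibration takes no time and is no camera call.
- order.close_job(): hands the job in, once; it reports no verdict.
The state is a dict: "time": time; "joint_positions": joint angles; "joint_vel": joint speeds; "joint_torque": joint torques, N m; "ee_pos": TCP position; "eef_rot": TCP orientation; "ft_force": force on the tool from outside, world axes, zero at the start; "torque": the same for the moment, N m; "width": finger opening in m.
Only numpy, scipy, OpenCV 4.12 (cv2) and the standard library are available. Lean on these libraries where they do the work, as an engineer would, in place of code of your own. Each camera call takes 0.05 s, during which the arm holds its last target. There are 200 camera calls.

## Working session

There is one attempt and no reset: what is moved stays moved. The work goes in short steps, Python scripts to look and compute and a tool call to move; the robot and the scene stay as the last step left them, time stands still between calls to the robot, and variables do not carry over. Pictures are saved under pics/ and viewed, about 8 in all and at most 12, crops included, and the job is handed in when it is done.

Besides the shell and the picture viewer there is one more tool, called after "Emit:" as name(argument=value, ...) on one line, values as JSON. apply_moves: Moves the arm, as the interface text tells. Its arguments: {"type":"object","properties":{"deltas":{"type":"array","items":{"type":"object","properties":{"translation":{"type":"array","items":{"type":"number"}},"turn":{"type":"array","items":{"type":"number"}},"hand":{"type":"number"}}}},"newtons":{"type":"number"}},"required":["deltas"]}

```bash
mkdir -p pics; ls; python3 - <<'E'
from bench import readout, camera, calibration
import cv2, numpy as np
np.set_printoptions(precision=4,suppress=True)
for n in("scene","top"):
    im=camera(n); cv2.imwrite(f"pics/{n}0.png",im[:,:,::-1])
    c=calibration(n); print(n,{k:c[k] for k in("fx","fy","cx","cy")}); print(np.array(c["extrinsics"]))
s=readout.read_state(); print(s)
E
```

```text
pics
scene {'fx': 493.0802654101248, 'fy': 493.0802654101248, 'cx': 274.2722179399331, 'cy': 211.40226901203096}
[[-0.5627  0.8267 -0.0005  0.2995]
 [ 0.6014  0.4089 -0.6863 -0.2628]
 [-0.5672 -0.3865 -0.7273  1.4363]
 [ 0.      0.      0.      1.    ]]
top {'fx': 545.7031139497584, 'fy': 545.7031139497584, 'cx': 286.56814080749507, 'cy': 210.14034598571527}
[[ 0.0156 -0.9999 -0.0048 -0.0251]
 [-0.9887 -0.0147 -0.1495  0.5039]
 [ 0.1494  0.0071 -0.9887  1.2587]
 [ 0.      0.      0.      1.    ]]
{'time': 0.1, 'joint_positions': array([-1.1346,  0.3328, -0.0647,  1.4608,  0.0216,  1.3499, -0.0885]), 'joint_vel': array([ 0.0003, -0.    , -0.0009, -0.0024,  0.0017,  0.0002, -0.0001]), 'joint_torque': array([  0.001 , -62.4543,   0.0245, -39.0718,  -0.0615,   0.0366,
         0.0001]), 'ee_pos': array([0.2766, 0.5601, 0.2358]), 'eef_rot': array([ 0.2274,  0.9738, -0.0006, -0.0001]), 'ft_force': array([ 0.3361, -0.8983,  0.0113]), 'torque': array([-0.0028, -0.0312,  0.0058]), 'width': 0.08669697110921312}
```

View pics/scene0.png

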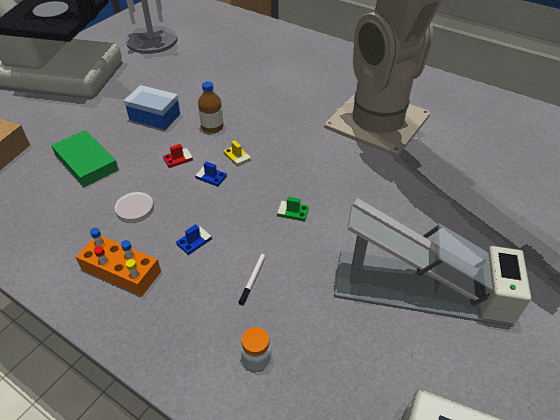

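View pics/top0.png

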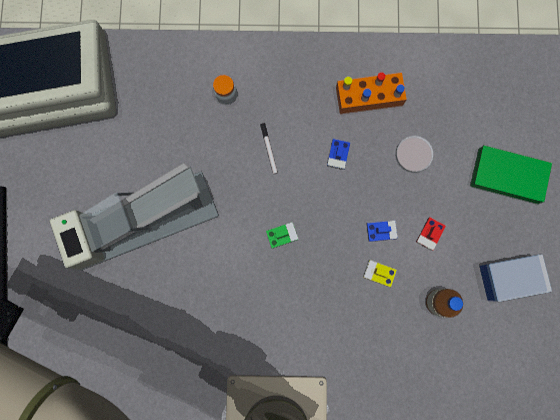

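```bash
cat > h.py <<'E'
import cv2, numpy as np
from bench import readout, camera, calibration
np.set_printoptions(precision=4,suppress=True)
def cal(n):
    c=calibration(n); return np.array([[c["fx"],0,c["cx"]],[0,c["fy"],c["cy"]],[0,0,1]]),np.array(c["extrinsics"])
def ray(n,uv):
    K,E=cal(n); R,t=E[:3,:3],E[:3,3]
    return -R.T@t, R.T@np.linalg.solve(K,[uv[0],uv[1],1.])
def onz(n,uv,z):
    o,d=ray(n,uv); return o+d*(z-o[2])/d[2]
def proj(n,p):
    K,E=cal(n); q=K@(E[:3,:3]@np.asarray(p)+E[:3,3]); return q[:2]/q[2]
def tri(uvt,uvs):
    a,b=ray("top",uvt),ray("scene",uvs)
    A=np.stack([a[1],-b[1]],1); s=np.linalg.lstsq(A,b[0]-a[0],rcond=None)[0]
    p,q=a[0]+s[0]*a[1],b[0]+s[1]*b[1]; return (p+q)/2,np.linalg.norm(p-q)
def crop(im,u,v,w,h,k): return cv2.resize(im[v:v+h,u:u+w],None,fx=k,fy=k,interpolation=cv2.INTER_CUBIC)
E
python3 - <<'E'
from h import *
t=cv2.imread("pics/top0.png"); s=cv2.imread("pics/scene0.png")
a=crop(t,40,150,200,130,3); b=np.hstack([crop(t,320,130,40,40,5),crop(t,360,210,40,40,5),crop(s,170,215,40,40,5)])  # 600x200
a2=np.vstack([a,b]); cv2.imwrite("pics/c1.png",a2)
cv2.imwrite("pics/c2.png",crop(s,325,190,210,145,3.8))
for n,im in(("top",t),("scene",s)):
    hsv=cv2.cvtColor(im,cv2.COLOR_BGR2HSV)
    m=cv2.inRange(hsv,(105,150,50),(130,255,255))
    N,l,st,ce=cv2.connectedComponentsWithStats(m)
    for i in range(1,N):
        if st[i,4]>60: print(n,st[i],ce[i],onz(n,ce[i],.01))
E
```

```text
top [329 139  21  22 297] [339.1515 149.6532] [ 0.6613 -0.1446  0.01  ]
top [367 222  24  19 345] [378.6899 230.8435] [ 0.4612 -0.2401  0.01  ]
top [480 265  15  35 178] [487.1461 283.3034] [ 0.3398 -0.4963  0.01  ]
top [448 297  15  14 151] [455.4106 303.1722] [ 0.292  -0.4196  0.01  ]
scene [ 82   0  32  30 239] [101.7531  14.6234] [-0.0094 -1.1666  0.01  ]
scene [537   0  23   8  82] [550.       2.9512] [-1.0778  0.2254  0.01  ]
scene [202  82  11  10  88] [207.2273  86.2727] [ 0.1474 -0.5161  0.01  ]
scene [126 101  54  29 705] [153.8184 116.5064] [ 0.358  -0.5429  0.01  ]
scene [196 162  30  24 361] [212.0859 174.2216] [ 0.4562 -0.2447  0.01  ]
scene [176 224  35  31 476] [191.1513 239.855 ] [ 0.6536 -0.1446  0.01  ]
scene [ 90 228  10  10  77] [ 94.6364 232.3506] [ 0.7609 -0.3423  0.01  ]
scene [121 240  10  11  79] [125.5063 244.8987] [ 0.7475 -0.2565  0.01  ]
```

View pics/c1.png

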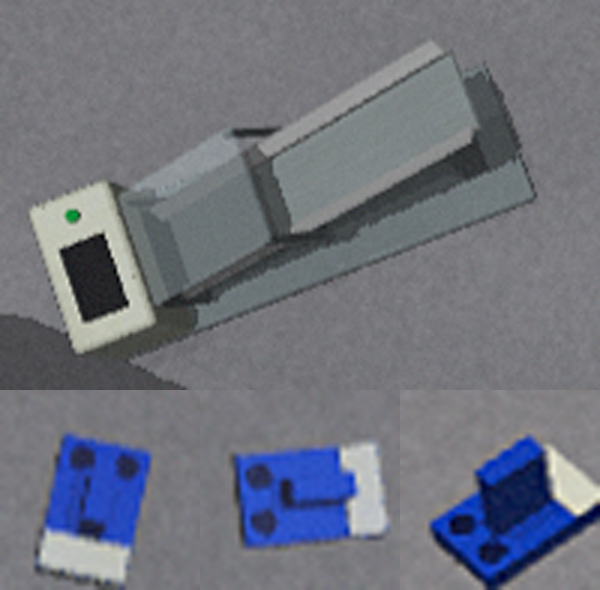

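View pics/c2.png

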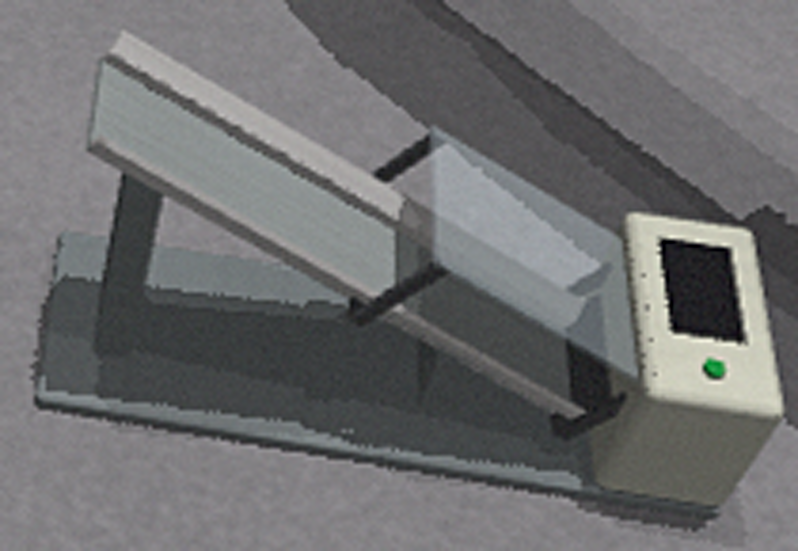

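Top view: blue carriers at (339,153) with the label facing the robot, and (382,231) with the label to the right. Both are fin up. The chute runs from the imager at (70,238) up to its open end at (192,180).

```bash
python3 - <<'E'
from h import *
t=cv2.imread("pics/top0.png"); s=cv2.imread("pics/scene0.png")
hsv=cv2.cvtColor(t,cv2.COLOR_BGR2HSV)
blue=cv2.inRange(hsv,(105,120,40),(130,255,255)); white=cv2.inRange(hsv,(0,0,165),(180,60,255))
for nm,(u,v) in dict(one=(339,153),two=(382,231)).items():
    W=np.zeros_like(blue); cv2.rectangle(W,(u-20,v-20),(u+20,v+20),255,-1)
    b,w=blue&W,white&W
    m=cv2.morphologyEx(b|w,cv2.MORPH_CLOSE,np.ones((3,3)))
    c=max(cv2.findContours(m,cv2.RETR_EXTERNAL,cv2.CHAIN_APPROX_NONE)[0],key=cv2.contourArea)
    box=cv2.boxPoints(cv2.minAreaRect(c)); P=np.array([onz("top",p,.01) for p in box])
    L=[np.linalg.norm(P[i]-P[i-1]) for i in range(4)]; ctr=P.mean(0)
    wc=onz("top",np.argwhere(w).mean(0)[::-1],.01)
    i=int(np.argmax(L)); d=P[i]-P[i-1]; d=d*np.sign(d@(wc-ctr))
    print(nm,"ctr",ctr,"L",np.array(L),"yaw",np.degrees(np.arctan2(d[1],d[0])),"whitevec",wc-ctr)
# chute
c1=lambda x,y:(x/3+40-.33,y/3+150-.33); c2=lambda x,y:(x/3.8+325-.37,y/3.8+190-.37)
print("far lip top",tri(c1(478,130),c2(123,33)),"near lip top",tri(c1(432,42),c2(92,140)))
print("near floor corner z185",onz("top",c1(452,55),.185),"far floor corner",onz("scene",c2(105,62),.185))
cu=[tri(c1(233,135),c2(440,265)),tri(c1(283,236),c2(435,130))]; print("cover edge",cu)
nl=[onz("top",c1(452,55),.185)]; 
print("base edge dir",onz("top",c1(535,198),.01)-onz("top",c1(195,330),.01), onz("scene",c2(40,400),.01)-onz("scene",c2(580,490),.01))
E
```

```text
one ctr [ 0.6525 -0.1427  0.01  ] L [0.044  0.0674 0.0443 0.0673] yaw 168.4750890707134 whitevec [-0.0248  0.005   0.    ]
two ctr [ 0.4623 -0.2478  0.01  ] L [0.0443 0.0698 0.0444 0.0695] yaw -82.76375544792201 whitevec [ 0.0025 -0.026   0.    ]
far lip top (array([0.5107, 0.169 , 0.2019]), np.float64(0.010054282781625077)) near lip top (array([0.5767, 0.1967, 0.1999]), np.float64(0.00627415360645412))
near floor corner z185 [0.5697 0.1879 0.185 ] far floor corner [0.5155 0.1694 0.185 ]
cover edge [(array([0.5152, 0.3524, 0.1514]), np.float64(0.0031422069052393703)), (array([0.4401, 0.3148, 0.1555]), np.float64(0.011742762374422972))]
base edge dir [ 0.1106 -0.2683  0.    ] [ 0.1094 -0.2596  0.    ]
```

Emit:
apply_moves(deltas=[{"translation": [0.014,-0.045,0.01],"turn": [0,0,-0.14],"hand": 0.05},{"translation": [0.014,-0.045,0.01],"turn": [0,0,-0.14],"hand": 0.05},{"translation": [0.014,-0.045,0.01],"turn": [0,0,-0.14],"hand": 0.05},{"translation": [0.014,-0.045,0.01],"turn": [0,0,-0.14],"hand": 0.05},{"translation": [0.014,-0.045,0.01],"turn": [0,0,-0.14],"hand": 0.05}], newtons=20)

```text
time: 0.6
ee_pos: [0.3423, 0.3312, 0.281]
eef_rot: [0.553, 0.833, -0.004, -0.003]
ft_force: [0.0, 0.2, 0.8]
width: 0.0558
```

Emit:
apply_moves(deltas=[{"translation": [0.014,-0.047,0],"turn": [0,0,-0.09],"hand": 0.05},{"translation": [0.014,-0.047,0],"turn": [0,0,-0.09],"hand": 0.05},{"translation": [0.014,-0.047,0],"turn": [0,0,-0.09],"hand": 0.05},{"translation": [0.014,-0.047,0],"turn": [0,0,0],"hand": 0.05},{"translation": [0.012,-0.047,-0.005],"turn": [0,0,0],"hand": 0.05}])

```text
time: 1.1
ee_pos: [0.4101, 0.0907, 0.2773]
eef_rot: [0.667, 0.745, -0.002, -0.004]
ft_force: [0.8, -0.1, 0.0]
width: 0.0499
```

Emit:
apply_moves(deltas=[{"translation": [0.012,-0.047,-0.01],"turn": [0,0,0],"hand": 0.05},{"translation": [0.012,-0.047,-0.01],"turn": [0,0,0],"hand": 0.05},{"translation": [0.01,-0.047,-0.01],"turn": [0,0,0],"hand": 0.05},{"translation": [0.01,-0.047,-0.01],"turn": [0,0,0],"hand": 0.05},{"translation": [0.005,-0.047,-0.01],"turn": [0,0,0],"hand": 0.05}])

```text
time: 1.6
ee_pos: [0.4579, -0.1491, 0.2275]
eef_rot: [0.666, 0.746, 0.0, -0.004]
ft_force: [1.7, -0.1, 0.2]
width: 0.05
```

Emit:
apply_moves(deltas=[{"translation": [0.002,-0.04,-0.025],"turn": [0,0,0],"hand": 0.05},{"translation": [0.002,-0.04,-0.025],"turn": [0,0,0],"hand": 0.05},{"translation": [0.001,-0.019,-0.04],"turn": [0,0,0],"hand": 0.05},{"translation": [0.0,0.0,-0.038],"turn": [0,0,0],"hand": 0.05},{"translation": [0,0,0],"turn": [0,0,0],"hand": 0.05}])

```text
time: 2.1
ee_pos: [0.4602, -0.2598, 0.0951]
eef_rot: [0.67, 0.743, -0.001, -0.002]
ft_force: [-0.4, 0.4, 0.8]
width: 0.0499
```

```bash
python3 - <<'E'
from h import *
t=camera("top");s=camera("scene"); st=readout.read_state(); print(st["ee_pos"],st["eef_rot"],st["joint_positions"])
cv2.imwrite("pics/g1.png",np.hstack([crop(t[:,:,::-1],340,190,80,80,5),crop(s[:,:,::-1],170,130,80,80,5)]))
E
```

```text
[ 0.4627 -0.2605  0.0995] [0.6694 0.7429 0.0005 0.0012] [-0.2796  0.3205  0.8242  1.906  -0.2741  1.0282  0.7661]
```

View pics/g1.png

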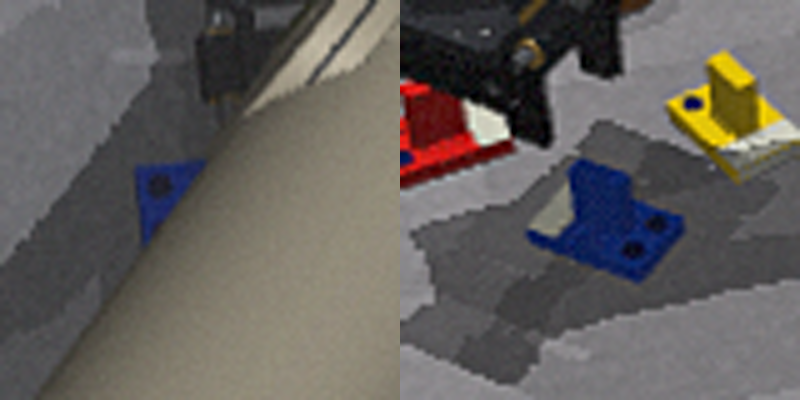

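```bash
python3 - <<'E'
from h import *
print(onz("scene",(170+202/5-.4,130+169/5-.4),.044), proj("scene",(.4623,-.2478,.044)), proj("scene",(.4623,-.2478,.01)))
P=[]
for i in range(4): camera("top"); P.append(readout.read_state()["ee_pos"])
print(np.array(P))
E
```

```text
[ 0.455  -0.2484  0.044 ] [208.3345 165.0861] [209.633  175.1065]
[[ 0.4638 -0.2603  0.1006]
 [ 0.4644 -0.2602  0.1011]
 [ 0.4646 -0.26    0.1012]
 [ 0.4646 -0.26    0.101 ]]
```

Emit:
apply_moves(deltas=[{"translation": [-0.005,0.012,-0.02],"turn": [0,0,0],"hand": 0.05},{"translation": [0,0,-0.025],"turn": [0,0,0],"hand": 0.05},{"translation": [0,0,-0.02],"turn": [0,0,0],"hand": 0.05},{"translation": [0,0,0],"turn": [0,0,0],"hand": 0.05},{"translation": [0,0,0],"turn": [0,0,0],"hand": 0.05}])

```text
time: 2.9
ee_pos: [0.4656, -0.2459, 0.042]
eef_rot: [0.667, 0.745, 0.007, 0.008]
ft_force: [0.7, -0.1, 0.8]
width: 0.0496
```

Emit:
apply_moves(deltas=[{"translation": [-0.004,0,-0.012],"turn": [0,0,0],"hand": 0.05},{"translation": [0,0,0],"turn": [0,0,0],"hand": 0.05},{"translation": [0,0,0],"turn": [0,0,0],"hand": 0.05}])

```text
time: 3.2
ee_pos: [0.4632, -0.2462, 0.032]
eef_rot: [0.666, 0.746, 0.008, 0.01]
ft_force: [-0.5, 0.6, 1.0]
width: 0.0496
```

Emit:
apply_moves(deltas=[{"translation": [-0.002,-0.002,-0.004],"turn": [0,0.026,0],"hand": 0.05},{"translation": [0,0,0],"turn": [0,0,0],"hand": 0.0},{"translation": [0,0,0],"turn": [0,0,0],"hand": 0.0},{"translation": [0,0,0],"turn": [0,0,0],"hand": 0.0},{"translation": [0,0,0],"turn": [0,0,0],"hand": 0.0}], newtons=25)

```text
time: 3.7
ee_pos: [0.4616, -0.2488, 0.0285]
eef_rot: [0.666, 0.746, -0.001, -0.0]
ft_force: [-0.6, 0.1, -0.1]
width: 0.0259
```

Emit:
apply_moves(deltas=[{"translation": [0,0,0],"turn": [0,0,0],"hand": 0.0},{"translation": [0,0,0],"turn": [0,0,0],"hand": 0.0},{"translation": [0,0,0],"turn": [0,0,0],"hand": 0.0},{"translation": [0,0,0],"turn": [0,0,0],"hand": 0.0},{"translation": [0,0,0],"turn": [0,0,0],"hand": 0.0}])

```text
time: 4.2
ee_pos: [0.4615, -0.2487, 0.0286]
eef_rot: [0.666, 0.746, -0.001, -0.0]
ft_force: [-0.4, -1.0, 0.3]
width: 0.0118
```

Emit:
apply_moves(deltas=[{"translation": [0,0,0.04],"turn": [0,0,0],"hand": 0.0},{"translation": [0,0,0.045],"turn": [0,0,0],"hand": 0.0},{"translation": [0,0.01,0.045],"turn": [0,0,0],"hand": 0.0},{"translation": [0.005,0.03,0.038],"turn": [0,0,0.07],"hand": 0.0},{"translation": [0.005,0.035,0.03],"turn": [0,0,0.07],"hand": 0.0}])

```text
time: 4.7
ee_pos: [0.4656, -0.1758, 0.2289]
eef_rot: [0.615, 0.788, -0.005, -0.003]
ft_force: [2.0, 1.8, -1.7]
width: 0.0119
```

Emit:
apply_moves(deltas=[{"translation": [0.005,0.042,0.02],"turn": [0,0,0.07],"hand": 0.0},{"translation": [0.005,0.045,0.015],"turn": [0,0,0.07],"hand": 0.0},{"translation": [0.005,0.045,0.015],"turn": [0,0,0],"hand": 0.0},{"translation": [0.005,0.045,0.01],"turn": [0,0,0],"hand": 0.0},{"translation": [0.005,0.045,0.0],"turn": [0,0,0],"hand": 0.0}])

```text
time: 5.2
ee_pos: [0.4912, 0.0519, 0.2977]
eef_rot: [0.558, 0.83, -0.0, 0.0]
ft_force: [1.2, -0.3, 0.1]
width: 0.0116
```

Emit:
apply_moves(deltas=[{"translation": [0.004,0.045,0],"turn": [0,0,0.01],"hand": 0.0},{"translation": [0.004,0.045,0],"turn": [-0.12,-0.05,0],"hand": 0.0},{"translation": [0.004,0.045,0],"turn": [-0.12,-0.05,0],"hand": 0.0},{"translation": [0.004,0.04,0],"turn": [-0.12,-0.05,0],"hand": 0.0},{"translation": [0.003,0.02,-0.01],"turn": [-0.12,-0.05,0],"hand": 0.0}])

```text
time: 5.7
ee_pos: [0.5119, 0.2547, 0.2922]
eef_rot: [0.537, 0.802, -0.139, 0.223]
ft_force: [0.5, -0.2, -1.4]
width: 0.0117
```

Emit:
apply_moves(deltas=[{"translation": [0,0,0],"turn": [0,0,0],"hand": 0.0},{"translation": [0,0,0],"turn": [0,0,0],"hand": 0.0}])

```text
time: 5.9
ee_pos: [0.5084, 0.2625, 0.2869]
eef_rot: [0.53, 0.805, -0.142, 0.224]
ft_force: [1.3, -0.9, -0.5]
width: 0.0117
```

```bash
cat >> h.py <<'E'
from scipy.spatial.transform import Rotation as Ro
PSI=np.radians(-67.3); u=np.array([np.cos(PSI),np.sin(PSI),0]); n=-.5*u+np.array([0,0,np.sqrt(.75)])
O=np.array([.492,.301,0]); LAT=np.cross([0,0,1],u)
def report(x=.06,h=.0286):
    s=readout.read_state(); p=s["ee_pos"]; R=Ro.from_quat(s["eef_rot"])
    tz=-n; ty=-LAT if R.as_matrix()[:,1]@LAT<0 else LAT; T=Ro.from_matrix(np.stack([np.cross(ty,tz),ty,tz],1))
    tgt=O+x*u+[0,0,.03+(x+.134)*np.tan(np.pi/6)]+h*n
    print("t",s["time"],"ee",p,"to target",tgt-p,"turn",(T*R.inv()).as_rotvec(),"chute x,lat",(p-h*n-O)@u,(p-O)@LAT,"above floor",(p-tgt)@n)
    print("q",s["joint_positions"],"F",s["ft_force"],"w",s["width"])
E
python3 - <<'E'
from h import *
t=camera("top");s=camera("scene"); report()
cv2.imwrite("pics/p1.png",np.hstack([crop(t[:,:,::-1],90,130,130,130,3),crop(s[:,:,::-1],325,130,130,130,3)]))
E
```

```text
t 6.0 ee [0.5082 0.2615 0.287 ] to target [ 0.0014 -0.0027 -0.1202] turn [ 0.0077  0.0132 -0.0114] chute x,lat 0.05698769752292107 -0.0002494722427126729 above floor 0.10562866136676625
q [-1.1189  0.2909  0.3468  1.53    0.4023  1.5381 -0.4255] F [ 0.6999  0.2402 -1.0787] w 0.011370663506478003
```

View pics/p1.png

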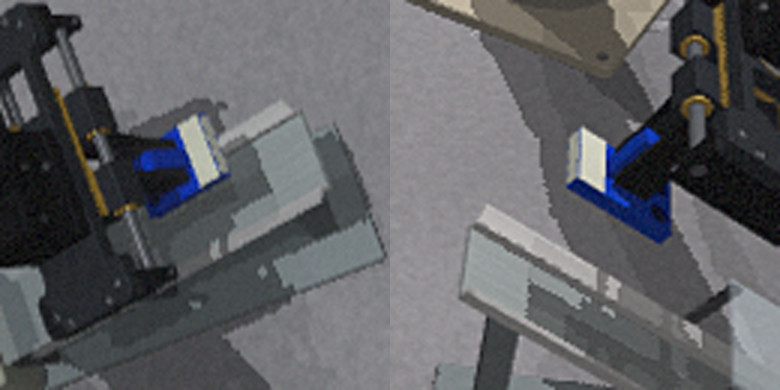

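Emit:
apply_moves(deltas=[{"translation": [0.001,-0.003,-0.025],"turn": [0.008,0.013,-0.011],"hand": 0.0},{"translation": [0,0,-0.025],"turn": [0,0,0],"hand": 0.0},{"translation": [0,0,-0.025],"turn": [0,0,0],"hand": 0.0},{"translation": [0,0,-0.015],"turn": [0,0,0],"hand": 0.0},{"translation": [0,0,0],"turn": [0,0,0],"hand": 0.0}])

```text
time: 6.5
ee_pos: [0.513, 0.25, 0.1994]
eef_rot: [0.543, 0.8, -0.139, 0.213]
ft_force: [-0.6, 0.1, -0.6]
width: 0.0118
```

```bash
python3 - <<'E'
from h import *
t=camera("top");s=camera("scene"); report()
cv2.imwrite("pics/p2.png",np.hstack([crop(t[:,:,::-1],110,140,100,100,4),crop(s[:,:,::-1],335,160,100,100,4)]))
E
```

```text
t 6.6 ee [0.5137 0.2508 0.2014] to target [-0.0041  0.008  -0.0347] turn [-0.0126  0.0067  0.0147] chute x,lat 0.06900113645591625 0.0006760394918350457 above floor 0.02552063677700025
q [-1.0891  0.3466  0.3474  1.6387  0.3722  1.3761 -0.4816] F [-0.3736  0.1163 -0.1077] w 0.01203161424212597
```

View pics/p2.png

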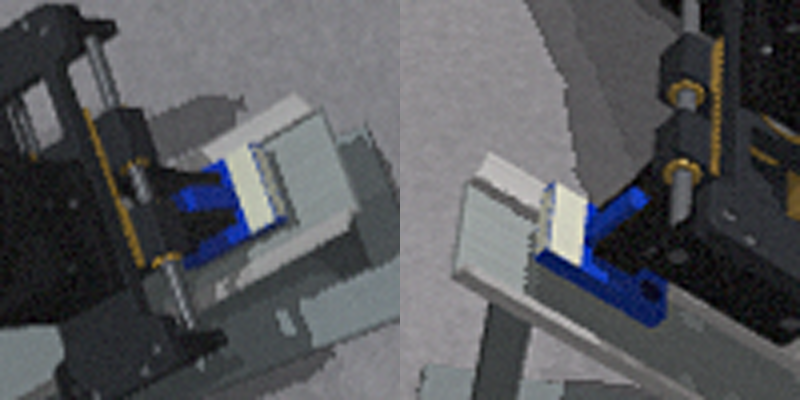

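```bash
python3 - <<'E'
from h import *
p=readout.read_state()["ee_pos"]; us=np.array([0.866*u[0],.866*u[1],.5])
for sg in(1,-1):
    q=p-.0186*n+.034*us+sg*.022*LAT; print("edge corner px top",(proj("top",q)-[110,140]+.4)*4,"scene",(proj("scene",q)-[335,160]+.4)*4)
m=np.array([267,181])/4+[110,140]-.4; z=(p-.0186*n+.034*us)[2]; r=onz("top",m,z); print("seen lat",(r-O)@LAT)
for sg in(1,-1): print("floor top corner px",(proj("top",O+.134*u+[0,0,.185]+sg*.028*LAT)-[110,140]+.4)*4,(proj("scene",O+.134*u+[0,0,.185]+sg*.028*LAT)-[335,160]+.4)*4)
E
```

```text
edge corner px top [247.3412 143.8169] scene [146.4831 251.3095]
edge corner px top [276.2393 220.6493] scene [152.8789 182.7383]
seen lat 0.00021881523721172533
floor top corner px [322.4075 113.855 ] [ 51.4264 271.9403]
floor top corner px [359.1166 209.8894] [ 63.1639 185.942 ]
```

Emit:
apply_moves(deltas=[{"translation": [-0.004,0.008,-0.012],"turn": [-0.013,0.007,0.015],"hand": 0.0},{"translation": [0,0,-0.01],"turn": [0,0,0],"hand": 0.0},{"translation": [0,0,-0.004],"turn": [0,0,0],"hand": 0.0},{"translation": [0,0,0],"turn": [0,0,0],"hand": 0.0}])

```text
time: 7.0
ee_pos: [0.5102, 0.261, 0.1759]
eef_rot: [0.535, 0.805, -0.142, 0.216]
ft_force: [0.1, -0.7, -0.6]
width: 0.0116
```

```bash
python3 -c "
from h import *
report()"
```

```text
t 7.0 ee [0.5102 0.261  0.1759] to target [-0.0005 -0.0021 -0.0092] turn [-0.0024  0.0017 -0.0025] chute x,lat 0.05825805937337072 0.0013047891067036349 above floor 0.008795600393542373
q [-1.0974  0.3814  0.3367  1.6527  0.3708  1.3421 -0.4975] F [ 0.0625 -0.6895 -0.6193] w 0.011578176874802008
```

Emit:
apply_moves(deltas=[{"translation": [-0.001,-0.002,-0.004],"turn": [0,0,0],"hand": 0.0},{"translation": [0,0,-0.002],"turn": [0,0,0],"hand": 0.0},{"translation": [0,0,0],"turn": [0,0,0],"hand": 0.0}])

```text
time: 7.3
ee_pos: [0.5092, 0.2588, 0.1697]
eef_rot: [0.535, 0.805, -0.142, 0.216]
ft_force: [0.4, 1.2, -0.7]
width: 0.012
```

Emit:
apply_moves(deltas=[{"translation": [0,0,-0.002],"turn": [0,0,0],"hand": 0.0},{"translation": [0,0,0],"turn": [0,0,0],"hand": 0.0}])

```text
time: 7.5
ee_pos: [0.5095, 0.2589, 0.1681]
eef_rot: [0.535, 0.805, -0.141, 0.216]
ft_force: [0.0, 1.4, -0.8]
width: 0.0118
```

```bash
python3 -c "
from h import *
report()"
```

```text
t 7.5 ee [0.5095 0.2589 0.1681] to target [ 0.0001 -0.0001 -0.0014] turn [-0.0031  0.0029 -0.0024] chute x,lat 0.059903399562310645 -6.376375295312107e-05 above floor 0.0012225400986154102
q [-1.0965  0.3847  0.3363  1.6662  0.3718  1.3254 -0.5041] F [ 0.0448  1.3575 -0.8186] w 0.011751892967441597
```

Emit:
apply_moves(deltas=[{"translation": [0,0,-0.0015],"turn": [0,0,0],"hand": 0.0},{"translation": [0,0,0],"turn": [0,0,0],"hand": 0.0}])

```text
time: 7.7
ee_pos: [0.5098, 0.2593, 0.1682]
eef_rot: [0.535, 0.804, -0.141, 0.216]
ft_force: [0.2, -0.6, -0.2]
width: 0.012
```

Emit:
apply_moves(deltas=[{"translation": [0,0,-0.001],"turn": [0,0,0],"hand": 0.0},{"translation": [0,0,0],"turn": [0,0,0],"hand": 0.0}])

```text
time: 7.9
ee_pos: [0.5101, 0.2595, 0.1679]
eef_rot: [0.535, 0.804, -0.14, 0.216]
ft_force: [0.0, 0.2, 0.4]
width: 0.0117
```

Emit:
apply_moves(deltas=[{"translation": [0,0,-0.002],"turn": [0,0,0],"hand": 0.0},{"translation": [0,0,-0.002],"turn": [0,0,0],"hand": 0.0}])

```text
time: 8.1
ee_pos: [0.5106, 0.2603, 0.1673]
eef_rot: [0.536, 0.804, -0.139, 0.217]
ft_force: [-7.7, 1.7, 19.8]
width: 0.0121
```

Emit:
apply_moves(deltas=[{"translation": [0,0,0.001],"turn": [0,0,0],"hand": 0.0},{"translation": [0,0,0],"turn": [0,0,0],"hand": 0.028},{"translation": [0,0,0],"turn": [0,0,0],"hand": 0.028},{"translation": [0,0,0],"turn": [0,0,0],"hand": 0.028},{"translation": [0,0,0],"turn": [0,0,0],"hand": 0.028}])

```text
time: 8.6
ee_pos: [0.5106, 0.26, 0.1677]
eef_rot: [0.536, 0.804, -0.139, 0.217]
ft_force: [0.3, -0.0, 0.1]
width: 0.0269
```

Emit:
apply_moves(deltas=[{"translation": [0,0,0],"turn": [0,0,0],"hand": 0.028},{"translation": [0,0,0],"turn": [0,0,0],"hand": 0.028},{"translation": [0,0,0],"turn": [0,0,0],"hand": 0.028},{"translation": [-0.004,0.01,0.018],"turn": [0,0,0],"hand": 0.028},{"translation": [-0.006,0.014,0.026],"turn": [0,0,0],"hand": 0.028}])

```text
time: 9.1
ee_pos: [0.4998, 0.2808, 0.2094]
eef_rot: [0.536, 0.803, -0.143, 0.217]
ft_force: [-0.7, 1.3, -0.6]
width: 0.028
```

Emit:
apply_moves(deltas=[{"translation": [0,0,0.04],"turn": [0,0,0],"hand": 0.05},{"translation": [0,-0.02,0.045],"turn": [0,0,0],"hand": 0.05},{"translation": [0.01,-0.045,0.02],"turn": [0.12,0.05,0],"hand": 0.05},{"translation": [0.01,-0.045,0],"turn": [0.12,0.05,0],"hand": 0.05},{"translation": [0.01,-0.045,0],"turn": [0.12,0.05,0],"hand": 0.05}])

```text
time: 9.6
ee_pos: [0.526, 0.1373, 0.3192]
eef_rot: [0.543, 0.838, -0.028, 0.056]
ft_force: [1.7, -0.2, -1.2]
width: 0.0496
```

```bash
python3 - <<'E'
from h import *
t=camera("top");s=camera("scene"); report()
cv2.imwrite("pics/s1.png",np.hstack([crop(t[:,:,::-1],40,140,130,130,3),crop(s[:,:,::-1],400,190,130,130,3)]))
E
```

```text
t 9.7 ee [0.5289 0.125  0.3208] to target [-0.0193  0.1338 -0.1541] turn [-0.3706 -0.1395 -0.0079] chute x,lat 0.19091093798083017 -0.033851311496110946 above floor 0.06797658593577509
q [-0.8393  0.087   0.4794  1.5962  0.0877  1.4482  0.0284] F [ 0.8887 -1.3731  0.704 ] w 0.04959026090244723
```

View pics/s1.png

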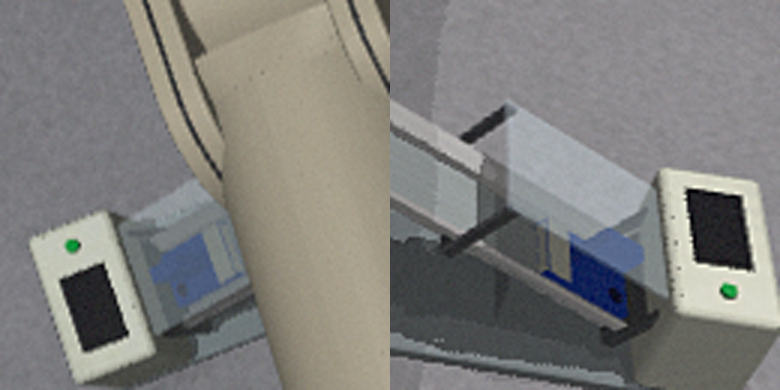

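Emit:
apply_moves(deltas=[{"translation": [0.009,-0.02,0],"turn": [0.1,0.06,0],"hand": 0.05},{"translation": [0.009,-0.02,-0.005],"turn": [0,0,-0.145],"hand": 0.05},{"translation": [0.009,-0.02,-0.01],"turn": [0,0,-0.145],"hand": 0.05},{"translation": [0.009,-0.02,-0.01],"turn": [0,0,-0.145],"hand": 0.05},{"translation": [0.009,-0.02,-0.01],"turn": [0,0,-0.145],"hand": 0.05}])

```text
time: 10.2
ee_pos: [0.575, 0.0216, 0.2874]
eef_rot: [0.771, 0.637, -0.002, 0.004]
ft_force: [1.3, 0.8, -0.3]
width: 0.0499
```

Emit:
apply_moves(deltas=[{"translation": [0.009,-0.02,-0.015],"turn": [0,0,-0.145],"hand": 0.05},{"translation": [0.009,-0.02,-0.015],"turn": [0,0,-0.145],"hand": 0.05},{"translation": [0.009,-0.02,-0.015],"turn": [0,0,-0.145],"hand": 0.05},{"translation": [0.009,-0.02,-0.015],"turn": [0,0,-0.145],"hand": 0.05},{"translation": [0.009,-0.02,-0.015],"turn": [0,0,-0.145],"hand": 0.05}])

```text
time: 10.7
ee_pos: [0.6215, -0.0821, 0.21]
eef_rot: [0.951, 0.31, -0.004, 0.004]
ft_force: [1.1, 1.1, 0.8]
width: 0.05
```

```bash
cat >> h.py <<'E'
def down(x,y,z,yaw):
    s=readout.read_state(); p=s["ee_pos"]; a=np.radians(yaw); ty=np.array([np.cos(a),np.sin(a),0]); tz=np.array([0,0,-1.])
    T=Ro.from_matrix(np.stack([np.cross(ty,tz),ty,tz],1)); R=Ro.from_quat(s["eef_rot"]); Y=R.as_matrix()[:,1]
    print("t",s["time"],"ee",p,"to go",np.array([x,y,z])-p,"turn",(T*R.inv()).as_rotvec(),"tool y az",np.degrees(np.arctan2(Y[1],Y[0])),"q",s["joint_positions"],"w",s["width"])
E
python3 -c "
from h import *
down(.6525,-.1427,.10,-101.5)"
```

```text
t 10.7 ee [ 0.6215 -0.0821  0.21  ] to go [ 0.031  -0.0606 -0.11  ] turn [ 0.0073 -0.0085 -0.8313] tool y az -53.86822363983461 q [-0.5292  0.4308  0.7787  1.5245 -0.2971  1.3149 -0.6604] w 0.04996226511356844
```

Emit:
apply_moves(deltas=[{"translation": [0.006,-0.012,-0.018],"turn": [0,0,-0.14],"hand": 0.05},{"translation": [0.006,-0.012,-0.02],"turn": [0,0,-0.14],"hand": 0.05},{"translation": [0.006,-0.012,-0.02],"turn": [0,0,-0.14],"hand": 0.05},{"translation": [0.006,-0.012,-0.02],"turn": [0,0,-0.14],"hand": 0.05},{"translation": [0.005,-0.008,-0.02],"turn": [0,0,-0.14],"hand": 0.05}])

```text
time: 11.2
ee_pos: [0.6516, -0.1419, 0.1078]
eef_rot: [0.999, -0.051, -0.006, 0.004]
ft_force: [0.5, -0.8, 0.4]
width: 0.0499
```

Emit:
apply_moves(deltas=[{"translation": [0,0,0],"turn": [0,0,0],"hand": 0.05},{"translation": [0,0,0],"turn": [0,0,0],"hand": 0.05},{"translation": [0,0,0],"turn": [0,0,0],"hand": 0.05}])

```text
time: 11.5
ee_pos: [0.6502, -0.1418, 0.1054]
eef_rot: [0.999, -0.05, -0.009, 0.005]
ft_force: [-0.3, 0.2, 0.3]
width: 0.0503
```

```bash
python3 - <<'E'
from h import *
down(.6525,-.1427,.028,-101.5)
s=camera("scene"); t=camera("top")
cv2.imwrite("pics/g2.png",np.hstack([crop(t[:,:,::-1],300,110,80,80,5),crop(s[:,:,::-1],150,180,80,80,5)]))
E
```

```text
t 11.5 ee [ 0.6502 -0.1418  0.1054] to go [ 0.0023 -0.0009 -0.0774] turn [ 0.0086 -0.0196 -0.1015] tool y az -95.68013294032869 q [-0.4444  0.6725  0.8578  1.5126 -0.511   1.2134 -1.1773] w 0.0502901682046393
```

View pics/g2.png

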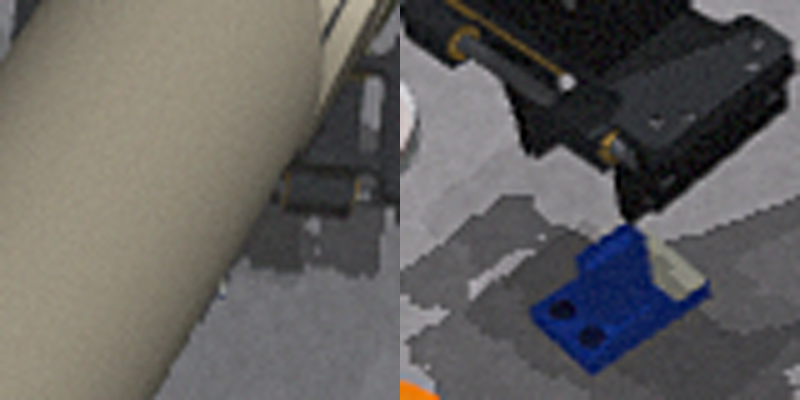

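Emit:
apply_moves(deltas=[{"translation": [0.001,-0.001,-0.018],"turn": [0.009,-0.02,-0.1],"hand": 0.05},{"translation": [0,0,-0.022],"turn": [0,0,0],"hand": 0.05},{"translation": [0,0,-0.018],"turn": [0,0,0],"hand": 0.05},{"translation": [0,0,-0.008],"turn": [0,0,0],"hand": 0.05},{"translation": [0,0,0],"turn": [0,0,0],"hand": 0.05}])

```text
time: 12.1
ee_pos: [0.6542, -0.1405, 0.0424]
eef_rot: [0.995, -0.097, 0.005, -0.002]
ft_force: [0.3, 0.2, -0.4]
width: 0.0495
```

```bash
python3 -c "
from h import *
down(.6515,-.1427,.0285,-101.5)"
```

```text
t 12.1 ee [ 0.6542 -0.1405  0.0424] to go [-0.0027 -0.0022 -0.0139] turn [-0.0026  0.0099 -0.0059] tool y az -101.1590288788314 q [-0.4261  0.7334  0.8247  1.5711 -0.593   1.0918 -1.2186] w 0.049541402959280625
```

Emit:
apply_moves(deltas=[{"translation": [-0.002,-0.002,-0.01],"turn": [0,0.01,0],"hand": 0.05},{"translation": [0,0,-0.003],"turn": [0,0,0],"hand": 0.05},{"translation": [0,0,0],"turn": [0,0,0],"hand": 0.03},{"translation": [0,0,0],"turn": [0,0,0],"hand": 0.03},{"translation": [0,0,0],"turn": [0,0,0],"hand": 0.03}])

```text
time: 12.6
ee_pos: [0.6533, -0.1431, 0.0306]
eef_rot: [0.995, -0.097, 0.001, -0.001]
ft_force: [-1.2, -0.3, 0.6]
width: 0.0344
```

```bash
python3 -c "
from h import *
down(.6520,-.1427,.0285,-101.5)"
```

```text
t 12.6 ee [ 0.6533 -0.1431  0.0306] to go [-0.0013  0.0004 -0.0021] turn [-0.0021  0.0017 -0.0071] tool y az -101.09234793667146 q [-0.4149  0.7517  0.8152  1.5697 -0.6002  1.084  -1.2105] w 0.03437013467392152
```

Emit:
apply_moves(deltas=[{"translation": [-0.001,0,-0.002],"turn": [0,0,0],"hand": 0.0},{"translation": [0,0,0],"turn": [0,0,0],"hand": 0.0},{"translation": [0,0,0],"turn": [0,0,0],"hand": 0.0},{"translation": [0,0,0],"turn": [0,0,0],"hand": 0.0},{"translation": [0,0,0],"turn": [0,0,0],"hand": 0.0}])

```text
time: 13.1
ee_pos: [0.6525, -0.1432, 0.0292]
eef_rot: [0.995, -0.097, 0.001, -0.001]
ft_force: [-0.1, -0.5, -0.8]
width: 0.0119
```

Emit:
apply_moves(deltas=[{"translation": [0,0,0],"turn": [0,0,0],"hand": 0.0},{"translation": [0,0,0],"turn": [0,0,0],"hand": 0.0},{"translation": [0,0,0],"turn": [0,0,0],"hand": 0.0},{"translation": [0,0,0.02],"turn": [0,0,0],"hand": 0.0},{"translation": [0,0,0.03],"turn": [0,0,0],"hand": 0.0}])

```text
time: 13.6
ee_pos: [0.6499, -0.1421, 0.0759]
eef_rot: [0.995, -0.097, -0.002, -0.001]
ft_force: [0.3, 0.8, -0.4]
width: 0.0116
```

Emit:
apply_moves(deltas=[{"translation": [0,0,0.045],"turn": [0,0,0.1],"hand": 0.0},{"translation": [-0.005,0.015,0.045],"turn": [0,0,0.14],"hand": 0.0},{"translation": [-0.008,0.02,0.04],"turn": [0,0,0.14],"hand": 0.0},{"translation": [-0.008,0.02,0.04],"turn": [0,0,0.14],"hand": 0.0},{"translation": [-0.008,0.02,0.03],"turn": [0,0,0.14],"hand": 0.0}])

```text
time: 14.1
ee_pos: [0.6173, -0.069, 0.2817]
eef_rot: [0.971, 0.239, -0.005, 0.002]
ft_force: [-0.1, 0.2, -0.1]
width: 0.0119
```

Emit:
apply_moves(deltas=[{"translation": [-0.01,0.025,0.02],"turn": [0,0,0.145],"hand": 0.0},{"translation": [-0.01,0.025,0.01],"turn": [0,0,0.145],"hand": 0.0},{"translation": [-0.01,0.025,0],"turn": [0,0,0.145],"hand": 0.0},{"translation": [-0.01,0.025,0],"turn": [0,0,0.145],"hand": 0.0},{"translation": [-0.01,0.025,0],"turn": [0,0,0.145],"hand": 0.0}])

```text
time: 14.6
ee_pos: [0.5662, 0.0582, 0.3193]
eef_rot: [0.816, 0.578, 0.002, 0.004]
ft_force: [-0.0, 1.0, -1.6]
width: 0.0119
```

```bash
python3 -c "
from h import *
down(.505,.262,.30,22.7)"
```

```text
t 14.6 ee [0.5662 0.0582 0.3193] to go [-0.0612  0.2038 -0.0193] turn [0.002  0.0087 0.7351] tool y az -19.41739721812702 q [-0.7753  0.1882  0.6906  1.5167 -0.1144  1.4729 -0.422 ] w 0.011941315728946748
```

Emit:
apply_moves(deltas=[{"translation": [-0.006,0.02,0],"turn": [0,0,0.145],"hand": 0.0},{"translation": [-0.006,0.02,0],"turn": [0,0,0.145],"hand": 0.0},{"translation": [-0.006,0.02,0],"turn": [0,0,0.145],"hand": 0.0},{"translation": [-0.006,0.02,0],"turn": [0,0,0.145],"hand": 0.0},{"translation": [-0.006,0.02,0],"turn": [0,0,0.145],"hand": 0.0}])

```text
time: 15.1
ee_pos: [0.5333, 0.1625, 0.3196]
eef_rot: [0.548, 0.837, 0.003, 0.002]
ft_force: [0.2, -0.5, -0.1]
width: 0.0117
```

Emit:
apply_moves(deltas=[{"translation": [-0.006,0.02,0],"turn": [-0.12,-0.05,0],"hand": 0.0},{"translation": [-0.006,0.02,0],"turn": [-0.12,-0.05,0],"hand": 0.0},{"translation": [-0.006,0.02,0],"turn": [-0.12,-0.05,0],"hand": 0.0},{"translation": [-0.006,0.02,-0.01],"turn": [-0.12,-0.05,0],"hand": 0.0},{"translation": [-0.005,0.01,-0.01],"turn": [0,0,0],"hand": 0.0}])

```text
time: 15.6
ee_pos: [0.5034, 0.2551, 0.3014]
eef_rot: [0.525, 0.809, -0.142, 0.225]
ft_force: [-1.4, 1.1, -1.5]
width: 0.0117
```

Emit:
apply_moves(deltas=[{"translation": [0,0,0],"turn": [0,0,0],"hand": 0.0},{"translation": [0,0,0],"turn": [0,0,0],"hand": 0.0}])

```text
time: 15.8
ee_pos: [0.5023, 0.2564, 0.2998]
eef_rot: [0.523, 0.81, -0.142, 0.224]
ft_force: [-0.2, -0.5, -1.9]
width: 0.012
```

```bash
python3 -c "
from h import *
report(h=.0292)"
```

```text
t 15.8 ee [0.5023 0.2564 0.2998] to target [ 0.0072  0.0027 -0.1325] turn [ 0.011   0.0085 -0.0285] chute x,lat 0.05970361549686838 -0.007694578573880393 above floor 0.11486307551556085
q [-1.1795  0.2676  0.4124  1.5386  0.3974  1.55   -0.3939] F [-0.1622 -0.5205 -1.9036] w 0.01204873463443498
```

Emit:
apply_moves(deltas=[{"translation": [0.007,0.003,-0.025],"turn": [0.011,0.008,-0.028],"hand": 0.0},{"translation": [0,0.002,-0.028],"turn": [0,0,0],"hand": 0.0},{"translation": [0,0.002,-0.028],"turn": [0,0,0],"hand": 0.0},{"translation": [0,0.002,-0.02],"turn": [0,0,0],"hand": 0.0},{"translation": [0,0,0],"turn": [0,0,0],"hand": 0.0}])

```text
time: 16.3
ee_pos: [0.5155, 0.2562, 0.2018]
eef_rot: [0.544, 0.8, -0.139, 0.213]
ft_force: [0.1, -0.6, -1.0]
width: 0.0119
```

```bash
python3 - <<'E'
from h import *
t=camera("top");s=camera("scene"); report(h=.0292)
cv2.imwrite("pics/p3.png",np.hstack([crop(t[:,:,::-1],110,140,100,100,4),crop(s[:,:,::-1],335,160,100,100,4)]))
E
```

```text
t 16.4 ee [0.5165 0.2568 0.2045] to target [-0.007   0.0024 -0.0372] turn [-0.0133  0.0087  0.0175] chute x,lat 0.06486835683926735 0.005533806968202058 above floor 0.029759108396465436
q [-1.1422  0.363   0.4136  1.6219  0.3465  1.3775 -0.4652] F [-0.4118  0.1053 -0.8465] w 0.01206597623362618
```

View pics/p3.png

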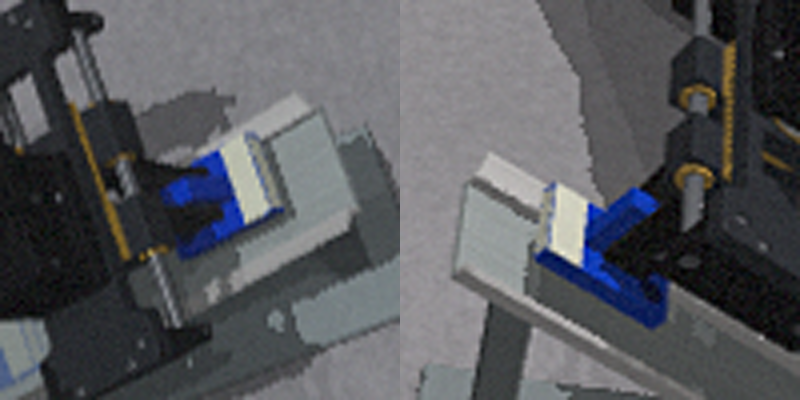

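Label uphill, held level with the floor; it sits 5.5 mm off to the side, which I correct while lowering.

Emit:
apply_moves(deltas=[{"translation": [-0.007,0.002,-0.014],"turn": [-0.013,0.009,0.017],"hand": 0.0},{"translation": [0,0,-0.01],"turn": [0,0,0],"hand": 0.0},{"translation": [0,0,-0.003],"turn": [0,0,0],"hand": 0.0},{"translation": [0,0,0],"turn": [0,0,0],"hand": 0.0}])

```text
time: 16.8
ee_pos: [0.5104, 0.2588, 0.179]
eef_rot: [0.536, 0.804, -0.141, 0.215]
ft_force: [-0.3, 0.9, -0.1]
width: 0.0116
```

```bash
python3 -c "
from h import *
report(h=.0292)"
```

```text
t 16.8 ee [0.5104 0.2588 0.179 ] to target [-0.0009  0.0003 -0.0117] turn [-0.004   0.0022  0.0005] chute x,lat 0.0606118531944651 0.0007390442428826723 above floor 0.009802005958406608
q [-1.1479  0.3821  0.4044  1.6558  0.3482  1.3371 -0.4779] F [-0.3199  0.8854 -0.0585] w 0.011616700240719511
```

Emit:
apply_moves(deltas=[{"translation": [-0.001,0,-0.005],"turn": [0,0,0],"hand": 0.0},{"translation": [0,0,-0.002],"turn": [0,0,0],"hand": 0.0},{"translation": [0,0,0],"turn": [0,0,0],"hand": 0.0}])

```text
time: 17.1
ee_pos: [0.5096, 0.2591, 0.1719]
eef_rot: [0.536, 0.804, -0.141, 0.215]
ft_force: [0.2, 0.3, -1.7]
width: 0.0119
```

Emit:
apply_moves(deltas=[{"translation": [0,0,-0.002],"turn": [0,0,0],"hand": 0.0},{"translation": [0,0,-0.001],"turn": [0,0,0],"hand": 0.0}])

```text
time: 17.3
ee_pos: [0.5097, 0.2592, 0.1689]
eef_rot: [0.536, 0.804, -0.141, 0.215]
ft_force: [-0.3, 0.2, -0.9]
width: 0.0117
```

Emit:
apply_moves(deltas=[{"translation": [0,0,-0.002],"turn": [0,0,0],"hand": 0.0},{"translation": [0,0,-0.001],"turn": [0,0,0],"hand": 0.0}])

```text
time: 17.5
ee_pos: [0.5102, 0.2598, 0.1682]
eef_rot: [0.536, 0.804, -0.14, 0.216]
ft_force: [-2.2, 0.5, 5.2]
width: 0.0116
```

Contact (5 N). Release.

Emit:
apply_moves(deltas=[{"translation": [0,0,0],"turn": [0,0,0],"hand": 0.028},{"translation": [0,0,0],"turn": [0,0,0],"hand": 0.028},{"translation": [0,0,0],"turn": [0,0,0],"hand": 0.028},{"translation": [0,0,0],"turn": [0,0,0],"hand": 0.028},{"translation": [0,0,0],"turn": [0,0,0],"hand": 0.028}])

```text
time: 18.0
ee_pos: [0.5105, 0.2598, 0.1685]
eef_rot: [0.536, 0.804, -0.14, 0.216]
ft_force: [0.2, -0.5, -1.1]
width: 0.0273
```

Emit:
apply_moves(deltas=[{"translation": [0,0,0],"turn": [0,0,0],"hand": 0.028},{"translation": [0,0,0],"turn": [0,0,0],"hand": 0.028},{"translation": [0,0,0],"turn": [0,0,0],"hand": 0.028},{"translation": [-0.004,0.01,0.018],"turn": [0,0,0],"hand": 0.028},{"translation": [-0.006,0.014,0.026],"turn": [0,0,0],"hand": 0.028}])

```text
time: 18.5
ee_pos: [0.4997, 0.2807, 0.2105]
eef_rot: [0.537, 0.803, -0.143, 0.216]
ft_force: [-0.5, 0.4, 0.6]
width: 0.0281
```

Emit:
apply_moves(deltas=[{"translation": [0,0,0.04],"turn": [0,0,0],"hand": 0.028},{"translation": [0,-0.03,0.045],"turn": [0,0,0],"hand": 0.028},{"translation": [0,-0.045,0.02],"turn": [0.12,0.05,0],"hand": 0.028},{"translation": [0,-0.045,0],"turn": [0.12,0.05,0],"hand": 0.028},{"translation": [0,-0.045,0],"turn": [0.12,0.05,0],"hand": 0.028}])

```text
time: 19.0
ee_pos: [0.4963, 0.127, 0.318]
eef_rot: [0.545, 0.836, -0.029, 0.055]
ft_force: [1.3, -1.5, -1.2]
width: 0.028
```

Emit:
apply_moves(deltas=[{"translation": [0,-0.045,0],"turn": [0,0,0],"hand": 0.028},{"translation": [0,-0.045,0],"turn": [0,0,0],"hand": 0.028},{"translation": [0,-0.04,0],"turn": [0,0,0],"hand": 0.028},{"translation": [0,-0.02,0],"turn": [0,0,0],"hand": 0.028},{"translation": [0,0,0],"turn": [0,0,0],"hand": 0.028}])

```text
time: 19.5
ee_pos: [0.4957, -0.042, 0.3215]
eef_rot: [0.554, 0.831, -0.022, 0.054]
ft_force: [0.1, 0.5, 0.4]
width: 0.0279
```

```bash
python3 - <<'E'
from h import *
t=camera("top");s=camera("scene"); report()
cv2.imwrite("pics/s2.png",np.hstack([crop(t[:,:,::-1],40,140,130,130,3),crop(s[:,:,::-1],400,190,130,130,3)]))
g=cv2.cvtColor(t,cv2.COLOR_RGB2HSV); m=cv2.inRange(g,(45,120,50),(80,255,255)); 
t0=cv2.cvtColor(cv2.imread("pics/top0.png"),cv2.COLOR_BGR2HSV); m0=cv2.inRange(t0,(45,120,50),(80,255,255))
for k in(m0,m): print("green",np.argwhere(k[210:260,255:310]).mean(0))
E
```

```text
t 19.6 ee [ 0.4959 -0.0386  0.3213] to target [ 0.0137  0.2975 -0.1545] turn [-0.3846 -0.1378 -0.0088] chute x,lat 0.32914782464919684 -0.1274331408946172 above floor -0.0007618844935891323
q [-0.8084 -0.0925  0.6867  1.7381  0.1654  1.4234  0.2568] F [ 0.3861 -0.3215  0.0193] w 0.028280215278852026
green [25.8539 23.3438]
green [nan nan]<stdin>:6: RuntimeWarning: Mean of empty slice.
  ret = um.true_divide(
```

View pics/s2.png

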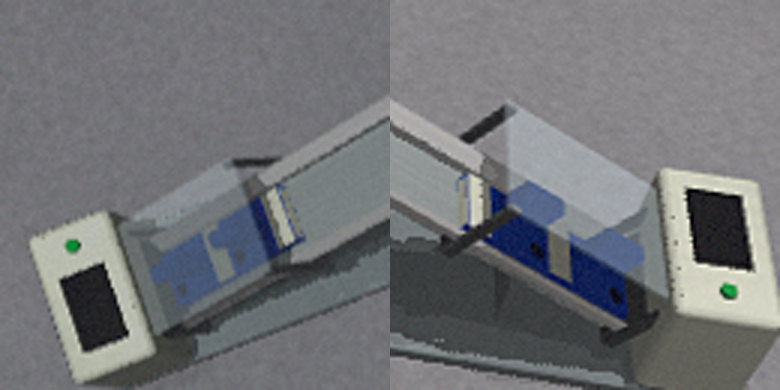

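```bash
python3 - <<'E'
from h import *
from bench import order
for im in(cv2.imread("pics/scene0.png")[:,:,::-1],camera("scene")):
    k=cv2.inRange(cv2.cvtColor(np.ascontiguousarray(im),cv2.COLOR_RGB2HSV),(45,100,30),(85,255,255))[190:230,270:320]; print("green",np.argwhere(k).mean(0),k.sum()//255)
print(order.close_job())
E
```

```text
green [19.4258 24.9737] 418
green [19.5582 24.6865] 421
the job is handed in; nothing more can be done
None
```

Both blue carriers are now in the chute under the clear cover, fin up with their white label ends uphill. I lowered each onto the chute at about x +60 until it touched, let go, and it slid down by itself. The job took about 20 s of the 58 s allowed and is handed in.

- **Position:** the last pictures from both cameras show blue_two against the stop and blue_one directly behind it. Blue_one's label end sticks out slightly past the cover's uphill edge. That fits the rest position given for the second carrier, x -46.
- **Contact force:** the highest wrist force in the readings was about 21 N, when blue_two was set down, and about 6 N for blue_one. The gripper is clear, about 0.3 m above the table.
- **Green carrier:** the final check from the top camera failed because the arm blocked the view. The scene camera shows it unmoved, within 0.3 px of where it started.

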